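Weigh in a vise-jaw kit

TASK

Pack the vise-jaw kit in the plywood box on the bench scale, heavy part lowest: gently lay the dark iron jaw flat on the box floor, then gently lay the beech jaw face flat on top of it, centred and lined up with it. Then log the weight: with the closed fingers press the green membrane key on the sloping keypad squarely until you feel it resist, hold it firmly but not hard for a second, and let go. Touch no other key, leave the box where it stands and leave the other things on the bench alone.

Things in the scene. Friction and masses are not known exactly. Their poses are not given: they have to be found in the camera images.
- casting: Dark iron vise jaw, a bar 120 x 42 x 28 mm (x, y, z), about 0.8 kg, lying flat on the bench. Origin at the centre of its underside; x along its length, z up.
- cover: Pale beech jaw face, a board 140 x 52 x 22 mm (x, y, z), about 0.12 kg, lying flat on the bench. Origin at the centre of its underside; x along its length, z up. It goes flat on top of the iron jaw: origin 28 mm above the jaw's origin, centres within 30 mm lengthwise and 20 mm crosswise, lengths parallel (either way round).
- box: Open-topped plywood box, outside 200 x 150 x 65 mm (x, y, z), walls and floor 8 mm thick, loose (0.6 kg), standing on the scale platform. Origin at the centre of its underside; x along its length, z up.
- box_in (a point): Centre of the box's inner floor (184 x 134 mm inside, walls rise 57 mm above it); axes as the box's.
- scale: Bench scale platform, fixed to the bench, grey with a steel pan, 240 x 260 x 45 mm (x, y, z); origin at the centre of its underside.
- console: Grey scale console, fixed, 170 mm deep (x), 240 mm wide (y), 171 mm high; origin at the centre of its underside, front = -x side. A black keypad slopes up from the front towards +x at 35 degrees to the horizontal: outward normal (-0.574, 0, 0.819) in its frame. Three keys in one row on it, at y = -70, 0 and 70 mm (any order), x = -30, z = 65 mm.
- hood_edge (a point): Middle of the front lower edge of the console's clear plastic dust hood with a yellow front edge (6 mm thick, 165 mm above the bench, full width; it covers all from here to the console's back, half of the keys too). A gripper held upright strikes it over the keys; tilted 25 to 50 degrees along the keypad's normal it clears it. Axes as the console's.
- key_green_face (a point): Centre of the green membrane key's face: 42 mm wide (y), 34 mm up the slope, 4 mm proud of the keypad. Axes as the console's: it is pressed along (0.574, 0, -0.819) in this frame. It registers while the fingers push it with more than 4 N for half a second; more than 30 N damages it, so come down on it slowly (5 mm/s).
- key_green (a joint): Travel of the green key into the keypad, in m: 0 free, 0.0025 fully down (spring of 4 N per mm, fully down at 10 N, then rigid).
- key_red: Red membrane key, same size and frame as the green one; do not press. Origin on the keypad under its centre.
- key_blue: Blue membrane key, same size and frame as the green one; do not press. Origin on the keypad under its centre.
- mallet: Beech mallet lying on the bench: head 75 x 130 x 70 mm, centre 270 mm along +x of the origin, which is at the end of the handle (28 mm thick). Leave it.
- chisel_a: Chisel lying on the bench, 250 mm long along x, 28 mm high, brown wooden handle to -x. Leave it.
- chisel_b: Chisel lying on the bench, 250 mm long along x, 28 mm high, dark wooden handle to -x. Leave it.
- plane: Iron bench plane, 220 x 60 mm, 100 mm high with its wooden handle. Leave it.
- glue: Yellow glue bottle with red cap, 60 mm across, 150 mm high. Leave it.
- tin: Steel wax tin, 60 mm across, 40 mm high. Leave it.
- offcut: Brown wood offcut, 110 x 60 x 30 mm. Leave it.
Mind the look-alikes: they are no part of the job. What is shaped like the cover but blue or yellow is not meant.

How it is judged:
By the outcome, as a careful person would: the job done as asked, in the order asked, and still so for the second after the job is handed in, with the robot touching nothing.
It also fails if it takes over 72 s, if anything falls off the work surface, if the arm or the gripper's body presses on something with over 40 N, if the wrist force passes 120 N, or if a joint passes its speed limit or range.

ROBOT

A 7-joint arm with a two-finger parallel gripper is mounted at the origin on the work surface. World frame = base frame: x ahead of the robot, y to its left, z up, the work surface at z = 0. Lengths are in m, angles in rad, forces in N, time in s.
With the tool pointing down it reaches from about 0.35 to 0.9 m from the base axis. Payload 19.9 kg.
Tool frame: the origin (TCP) lies midway between the tips of the shut fingers; the grasp point (between the pads) lies 19 mm behind it (r.grasp_offset is the distance from the TCP to the grasp point, in m); z points along the fingers, y is the line along which they close (so a half turn about z gives the same grasp; the last joint's range is limited). The gripper opens to 85 mm and grips with 20 to 120 N. Pads are 22 mm wide; open, the fingers measure 114 mm over their backs; the gripper's body (76 mm by 85 mm) begins 54 mm behind the grasp point. The pads swing forward as they close: fully open they stand 13 mm farther back than shut.
Start: joints at [1.062, 0.417, -0.01, 1.614, 0.005, 1.111, -0.053], TCP at [0.282, -0.558, 0.231] pointing down, gripper open.
Joint ranges: [-2.81, 2.81], [-0.39, 2.02], [-1.27, 1.25], [0.06, 2.57], [-1.19, 4.33], [0.19, 2], [-2.82, 2.82]. Speed limits (rad/s): [1.89, 1.89, 2.39, 2.39, 3.01, 3.01, 3.01].

INTERFACE

Orientations are given as a unit quaternion [w, x, y, z].
In Python, from cell import r, snapshot, camera_model gives the robot as it stands.
- The arm moves only by the tool apply_moves, never from a script. Its argument "motion" is one flat list of numbers, 6 for each row, row after row: the shift along the tool's x, y, z scaled (see below), then the turn, a rotation vector about the tool's x, y, z scaled (see below). A call has 1 to 8 rows; each row is the pose to reach, as a shift and turn from the pose commanded when the call began, along the tool's axes at that moment; what a row does not reach only later rows make up. The controller multiplies each number of a shift by 0.5 m and each number of a turn by 60 degrees. A row lasts 1/8 s, in which the tool goes at most 62.5 mm and 10.7 degrees, less where a joint would pass 70% of its speed; a pose out of reach is approached as far as the arm can. A call with a number of a shift or a turn outside -1 to 1 is refused whole. A call with a gripper value outside its range is refused whole. "hand" is the opening, from 0 (shut) to 1 (fully open), set as the call begins (left out, the last holds). The fingers move at their own pace and stop on an object; "newtons" is the grip in N (left out, the last holds). Time passes only in rows, so rows that repeat a pose let the fingers close. It gives the time, the measured TCP pose, the force, the opening and the grip force at its end, in the units of the state.
- r.read_state(): the state, without advancing time (a new reading comes with each control period).
- snapshot(name): name is "side" or "top"; returns the picture (480x640x3 uint8, blue, green, red); there is no depth.
- camera_model(name): a dict with "fx", "fy", "cx", "cy" (pixels), "R" (3x3) and "t" (3): a world point X has camera coordinates R X + t. Camera axes: x right, y down, z forward; pixel columns grow to the right and rows downward; lengths in m; the calibration is good to about 2 mm. A picture is of the moment at which its call begins. camera_model takes no time and is no camera call.
- r.hand_in(): hands the job in; it is judged then, once.
The state is a dict: "t": time; "joint_pos": joint angles; "qd": joint speeds; "joint_efforts": joint torques, N m; "eef_pos": TCP position; "ee_rot": TCP orientation; "contact_force": force on the tool from outside, world axes, zero at the start; "torque": the same for the moment, N m; "gripper_width": opening from 0.0 (shut) to 1.0 (fully open); "gripper_force": force on a finger pad.
Only numpy, scipy, OpenCV 4.12 (cv2) and the standard library are available. Lean on these libraries where they do the work, as an engineer would, in place of code of your own. Each camera call takes 0.05 s, during which the arm holds its last target. There are 200 camera calls.

## Working session

There is one attempt and no reset: what is moved stays moved. The work goes in short steps, Python scripts to look and compute and a tool call to move; the robot and the scene stay as the last step left them, time stands still between calls to the robot, and variables do not carry over. Pictures are saved under pics/ and viewed, at most 10 in all, crops included, and the job is handed in when it is done.

Besides the shell and the picture viewer there is one more tool, called after "Request:" as name(argument=value, ...), one argument or row to a line, values as JSON. apply_moves: Moves the arm, as the interface text tells. Its arguments: {"type":"object","properties":{"motion":{"type":"array"},"hand":{"type":"number"},"newtons":{"type":"number"}},"required":["motion"]}

```bash
mkdir -p pics; ls; python3 - <<'E'
from cell import r,snapshot,camera_model
import cv2
for n in("top","side"):
    cv2.imwrite(f"pics/{n}0.png",snapshot(n)); m=camera_model(n); print(n,m)
s=r.read_state(); print(s['t'],s['eef_pos'],s['ee_rot'],s['contact_force'])
E
```

```text
pics
top {'fx': 486.50416796290057, 'fy': 486.50416796290057, 'cx': 315.57002329002205, 'cy': 240.28908963945, 'R': array([[-0.00450771, -0.99995123,  0.00878723],
       [-0.9948197 ,  0.00359182, -0.10159162],
       [ 0.10155511, -0.00919966, -0.99478738]]), 't': array([-0.14619933,  0.50841908,  1.3008098 ])}
side {'fx': 530.3601114050156, 'fy': 530.3601114050156, 'cx': 318.61583326412244, 'cy': 236.11328803171847, 'R': array([[ 0.70064312, -0.71348474, -0.00622451],
       [-0.38912712, -0.37478212, -0.84149774],
       [ 0.59806296,  0.59201173, -0.54022477]]), 't': array([-0.43426186,  0.22849817,  1.54549005])}
0.1 [ 0.28169582 -0.55756704  0.23072661] [-5.20776654e-04  9.72763248e-01  2.31800268e-01 -1.66102086e-04] [-0.10549393 -0.36830642 -0.28502488]
```

View pics/top0.png

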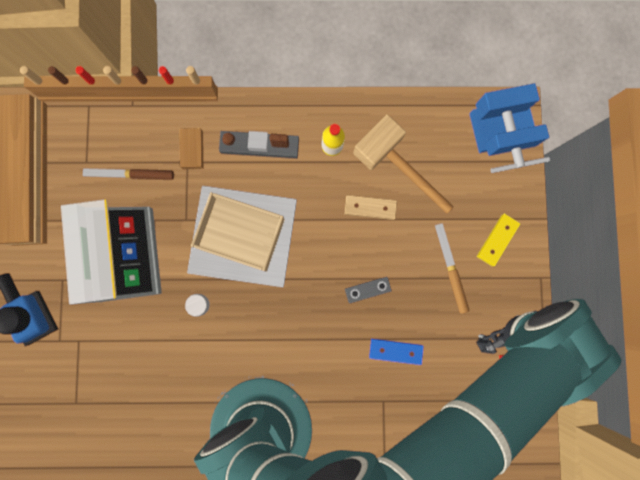

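View pics/side0.png

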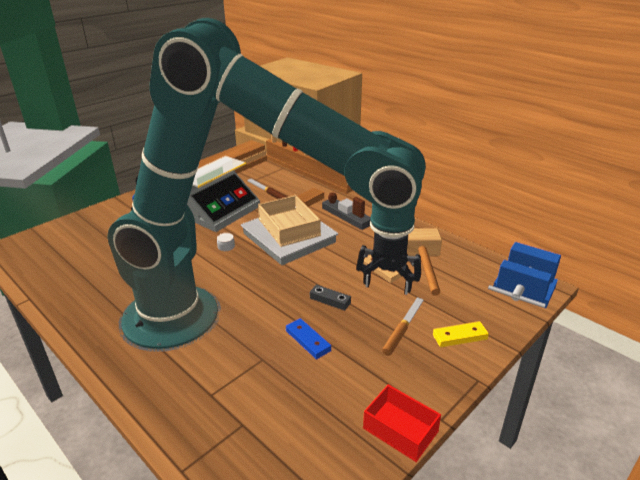

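The dark iron jaw is at top (368,290) and the beech face at (370,206). The blue (397,351) and yellow (498,240) boards are look-alikes, and the offcut at (190,148) is brown. The box is at (238,231) and the green key at about (132,278). I'll confirm these in enlarged crops.

```bash
python3 - <<'E'
import cv2,numpy as np
a=cv2.imread("pics/top0.png")
c1=cv2.resize(a[180:310,330:410],None,fx=4.5,fy=4.5,interpolation=cv2.INTER_CUBIC)  # 360x585
c2=cv2.resize(a[180:310,180:275],None,fx=4.5,fy=4.5,interpolation=cv2.INTER_CUBIC)
cv2.imwrite("pics/c1.png",np.hstack([c1,c2[:, :440]])[:600,:800])
c3=cv2.resize(a[195:310,55:165],None,fx=5,fy=5,interpolation=cv2.INTER_CUBIC)
cv2.imwrite("pics/c2.png",c3)
E
```

```text
(no output)
```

View pics/c1.png

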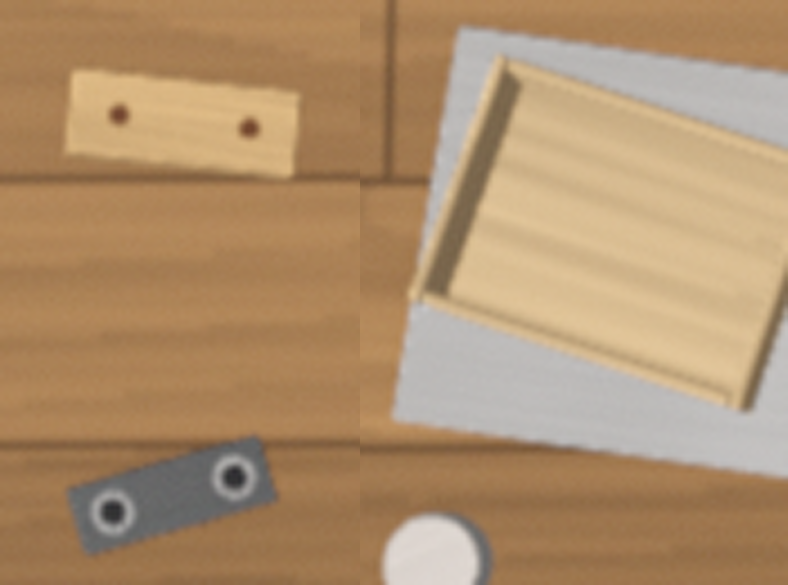

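View pics/c2.png

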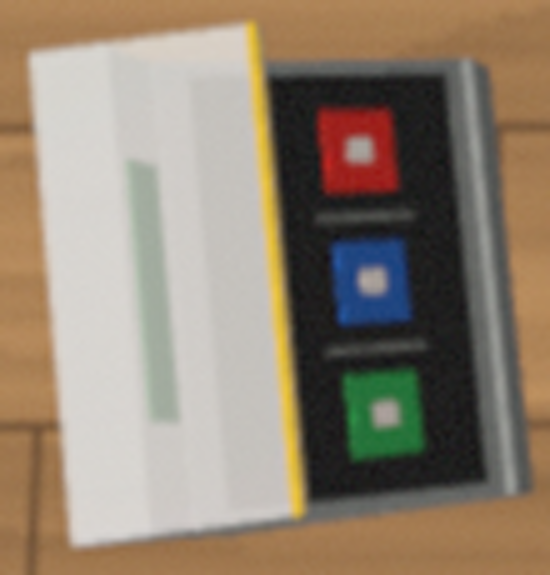

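```bash
cat > h.py <<'E'
import numpy as np
from scipy.spatial.transform import Rotation as Ro
from cell import r,snapshot,camera_model
def ray(n,u,v):
    m=camera_model(n); d=m['R'].T@np.array([(u-m['cx'])/m['fx'],(v-m['cy'])/m['fy'],1]); return -m['R'].T@m['t'],d
def at(n,u,v,z):
    c,d=ray(n,u,v); return c+d*(z-c[2])/d[2]
def proj(n,X):
    m=camera_model(n); c=m['R']@np.array(X)+m['t']; return c[:2]/c[2]*m['fx']+[m['cx'],m['cy']]
def state():
    s=r.read_state(); q=s['ee_rot']; return s,np.array(s['eef_pos']),Ro.from_quat([q[1],q[2],q[3],q[0]])
def down(yaw):  # tool z down, tool y (closing line) along world yaw, nearest half turn chosen in go()
    y=np.array([np.cos(yaw),np.sin(yaw),0]); z=np.array([0,0,-1.]); return Ro.from_matrix(np.c_[np.cross(y,z),y,z])
def go(P,R,pick=True):
    s,p,R0=state()
    c=[R]+([R*Ro.from_euler('z',np.pi)] if pick else [])
    rv=min(((R0.inv()*k).as_rotvec() for k in c),key=np.linalg.norm)
    print('shift',np.round(R0.inv().apply(np.array(P)-p)/.5,4),'turn',np.round(np.degrees(rv)/60,4),'dist',np.linalg.norm(P-p).round(3),'j7',s['joint_pos'][6])
E
python3 - <<'E'
from h import *
def L(p):return 330+p[0]/4.5,180+p[1]/4.5
def B(p):return 180+(p[0]-360)/4.5,180+p[1]/4.5
def K(p):return 55+p[0]/5,195+p[1]/5
def rep(n,pts,z):
    P=np.array([at('top',*q,z) for q in pts])[:,:2]; d=[np.linalg.norm(P[i]-P[(i+1)%len(P)]) for i in range(len(P))]
    a=[np.degrees(np.arctan2(*(P[(i+1)%len(P)]-P[i])[::-1])) for i in range(len(P))]
    print(n,P.mean(0).round(4),np.round(d,4),np.round(a,1)); return P
rep('cover',[L(p) for p in[(73,70),(300,93),(293,178),(66,153)]],.022)
rep('cast',[L(p) for p in[(67,488),(262,436),(277,498),(88,554)]],.028)
P=rep('box',[B(p) for p in[(500,57),(413,298),(743,410)]],.110);print((P[0]+P[2])/2)
rep('keys',[K(p) for p in[(360,150),(372,281),(386,413)]],.068)
print([at('top',*K(p),.068).round(4) for p in[(360,150),(372,281),(386,413)]])
print('hood',[at('top',*K(p),.165).round(4) for p in[(250,25),(298,515)]])
E
```

```text
cover [ 0.5989 -0.3008] [0.1402 0.053  0.1397 0.0518] [-96.  174.1  83.5  -5.4]
cast [ 0.3729 -0.2908] [0.1217 0.0381 0.1185 0.0412] [ -75.4 -167.4  106.1   17.2]
box [0.51 0.09] [0.1461 0.1977 0.2463] [ 161.3 -108.9   34.7]
[0.52238904 0.05100804]
keys [0.4766 0.3412] [0.07   0.0699 0.1399] [-172.9 -172.1    7.5]
[array([0.546 , 0.3502, 0.068 ]), array([0.4765, 0.3415, 0.068 ]), array([0.4073, 0.3318, 0.068 ])]
hood [array([0.5949, 0.3692, 0.165 ]), array([0.356 , 0.3369, 0.165 ])]
```

```bash
python3 - <<'E'
from h import *
go(np.array([.373,-.291,.15]),down(np.radians(15.2)))
E
```

```text
shift [ 0.4034 -0.3933  0.1618] turn [-9.0000e-04 -6.0000e-04 -1.3066e+00] dist 0.293 j7 -0.05299782738718489
```

Request:
apply_moves(
  motion=[0.4034,-0.3933,0.1618,0,0,-0.9,0.4034,-0.3933,0.1618,0,0,-0.9,0.4034,-0.3933,0.1618,0,0,-0.9,0.4034,-0.3933,0.1618,0,0,-0.9,0.4034,-0.3933,0.1618,0,0,-0.9,0.4034,-0.3933,0.1618,0,0,-0.9],
  hand=1,
)

```text
t: 0.85
eef_pos: [0.3737, -0.2884, 0.1497]
ee_rot: [-0.001, 0.759, 0.651, 0.0]
contact_force: [0.0, 0.1, 0.3]
gripper_width: 1.002
gripper_force: 0.0
```

```bash
python3 - <<'E'
from h import *
s=state();print(s[0]['t'],s[1])
go(np.array([.373,-.291,.05]),down(np.radians(15.2)))
E
```

```text
0.85 [ 0.37372339 -0.2883923   0.14965446]
shift [-0.0057 -0.0004  0.1993] turn [-0.0009 -0.0016 -0.3998] dist 0.1 j7 0.3428017973850584
```

Request:
apply_moves(
  motion=[-0.003,-0.002,0.1,0,0,-0.2,-0.003,-0.002,0.2,0,0,-0.4066,-0.003,-0.002,0.2,0,0,-0.4066,-0.003,-0.002,0.2,0,0,-0.4066],
)

```text
t: 1.35
eef_pos: [0.3716, -0.2932, 0.05]
ee_rot: [-0.0, 0.608, 0.794, 0.0]
contact_force: [0.2, 0.3, 0.1]
gripper_width: 0.998
gripper_force: 0.0
```

```bash
python3 - <<'E'
from h import *
import cv2
cv2.imwrite('pics/s1.png',cv2.resize(snapshot('side')[200:350,240:440],None,fx=4,fy=4,interpolation=cv2.INTER_CUBIC))
s=state();print(s[0]['t'],s[1])
go(np.array([.373,-.291,.004]),down(np.radians(15.2)))
E
```

```text
1.4 [ 0.37186315 -0.29330103  0.05050073]
shift [0.0039 0.0034 0.093 ] turn [-0.      0.0002 -0.0027] dist 0.047 j7 0.6465590864437731
```

View pics/s1.png

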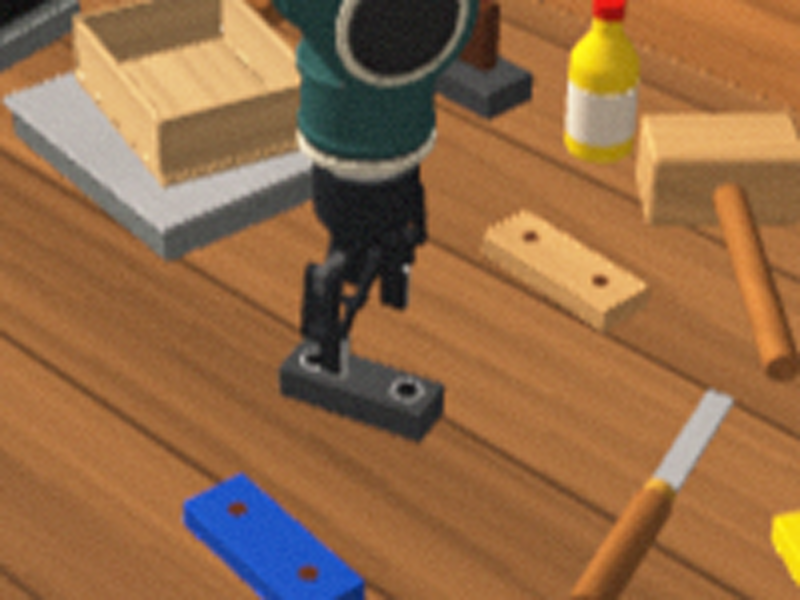

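Fingers straddle the iron jaw across its width: near fingertip at crop (332,372), far one at (395,305). Descending.

Request:
apply_moves(
  motion=[0.004,0.003,0.03,0,0,0,0.004,0.003,0.06,0,0,0,0.004,0.003,0.08,0,0,0,0.004,0.003,0.093,0,0,0,0.004,0.003,0.093,0,0,0],
)

```text
t: 2.02
eef_pos: [0.3727, -0.2902, 0.0034]
ee_rot: [-0.0, 0.607, 0.794, 0.0]
contact_force: [-0.2, -0.2, -0.0]
gripper_width: 1.0
gripper_force: 0.0
```

Request:
apply_moves(
  motion=[0,0,0,0,0,0,0,0,0,0,0,0,0,0,0,0,0,0,0,0,0,0,0,0,0,0,0,0,0,0,0,0,0,0,0,0],
  hand=0,
  newtons=70,
)

```text
t: 2.78
eef_pos: [0.3727, -0.2906, 0.0044]
ee_rot: [0.0, 0.607, 0.794, -0.0]
contact_force: [-3.9, 1.7, 12.6]
gripper_width: 0.476
gripper_force: 70.6
```

Request:
apply_moves(
  motion=[0,0,-0.03,0,0,0,0,0,-0.1,0,0,0,0,0,-0.2,0,0,0,0,0,-0.3,0,0,0,0,0,-0.4,0,0,0,0,0,-0.4,0,0,0],
)

```text
t: 3.52
eef_pos: [0.3739, -0.2911, 0.2075]
ee_rot: [0.003, 0.607, 0.794, -0.0]
contact_force: [0.1, -0.4, -7.9]
gripper_width: 0.481
gripper_force: 74.6
```

```bash
python3 - <<'E'
from h import *
import cv2
s=state();print(s[0]['t'],s[1],s[0]['torque'],s[0]['joint_pos'])
go(np.array([.5224,.051,.20]),down(np.radians(-18.8)))
E
```

```text
3.525 [ 0.37392263 -0.2910521   0.20751892] [-0.03737517  0.03685747 -0.04384606] [ 0.96914922  0.19244826 -0.41498733  1.99581486  0.09546118  0.96568893
  0.7722678 ]
shift [0.5824 0.4659 0.0134] turn [0.0042 0.0039 0.5666] dist 0.373 j7 0.7722677976820828
```

Request:
apply_moves(
  motion=[0.06,0.048,0.002,0,0,0.06,0.16,0.128,0.004,0,0,0.16,0.26,0.208,0.006,0,0,0.26,0.36,0.288,0.008,0,0,0.36,0.46,0.368,0.01,0,0,0.46,0.54,0.432,0.012,0,0,0.53,0.5824,0.466,0.0134,0,0,0.5666,0.5824,0.466,0.0134,0,0,0.5666],
)

```text
t: 4.53
eef_pos: [0.5207, 0.0541, 0.1959]
ee_rot: [-0.001, 0.812, 0.583, -0.001]
contact_force: [-0.9, -1.5, -7.9]
gripper_width: 0.475
gripper_force: 74.5
```

```bash
python3 - <<'E'
from h import *
import cv2
a=snapshot('top')[170:300,170:310];b=snapshot('side')[160:280,220:350]
f=lambda i,k:cv2.resize(i,None,fx=k,fy=k,interpolation=cv2.INTER_CUBIC)
A=f(a,3);Bq=f(b,2.9);h=390
o=np.zeros((h,800,3),np.uint8);o[:A.shape[0],:A.shape[1]]=A;o[:Bq.shape[0],422:422+Bq.shape[1]]=Bq
cv2.imwrite('pics/p1.png',o)
s=state();print(s[0]['t'],s[1])
# expected rim corners in side view
yaw=np.radians(71.2);u=np.array([np.cos(yaw),np.sin(yaw)]);v=np.array([-u[1],u[0]])
for a_,b_ in((1,1),(1,-1),(-1,-1),(-1,1)):
    X=[*(np.array([.5224,.051])+a_*.1*u+b_*.075*v),.11]; print('rim full side',proj('side',X).round(1),'crop',(422+(proj('side',X)-[220,160])*2.9*np.array([1,1])-[0,422]).round(0),'topcrop',((proj('top',X)-[170,170])*3).round(0))
go(np.array([.5224,.051,.13]),down(np.radians(-18.8)))
E
```

```text
4.625 [0.52049553 0.05137207 0.19614753]
rim full side [257.2 203.3] crop [530. 126.] topcrop [ 63. 231.]
rim full side [295.8 194.1] crop [642.  99.] topcrop [123.  66.]
rim full side [320.6 219.1] crop [714. 172.] topcrop [343. 139.]
rim full side [279.5 230. ] crop [594. 203.] topcrop [286. 306.]
shift [0.0006 0.0041 0.1323] turn [-0.0019  0.0008  0.0007] dist 0.066 j7 -0.6652914469671647
```

View pics/p1.png

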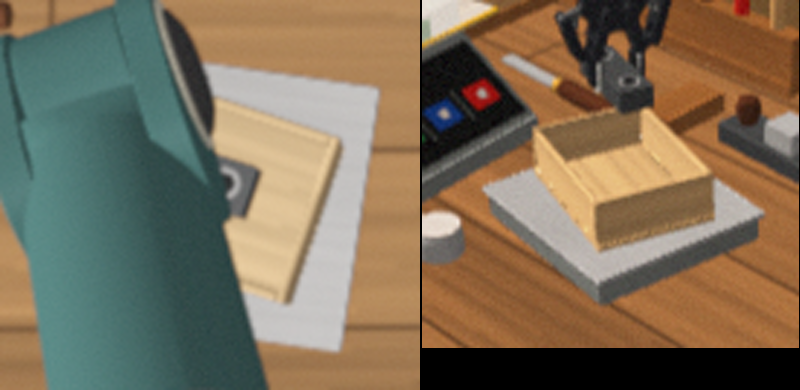

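Request:
apply_moves(
  motion=[0.001,0.003,0.04,0,0,0,0.001,0.003,0.09,0,0,0,0.001,0.003,0.14,0,0,0,0.001,0.003,0.18,0,0,0,0.001,0.003,0.21,0,0,0,0.001,0.003,0.23,0,0,0,0.001,0.003,0.24,0,0,0,0.001,0.003,0.24,0,0,0],
)

```text
t: 5.62
eef_pos: [0.523, 0.0517, 0.0773]
ee_rot: [-0.0, 0.813, 0.582, 0.0]
contact_force: [0.7, 1.0, -6.7]
gripper_width: 0.476
gripper_force: 74.4
```

Bottom is about 20 mm above the floor. Continuing slowly.

Request:
apply_moves(
  motion=[0,0,0.005,0,0,0,0,0,0.01,0,0,0,0,0,0.015,0,0,0,0,0,0.02,0,0,0,0,0,0.025,0,0,0,0,0,0.03,0,0,0,0,0,0.032,0,0,0,0,0,0.032,0,0,0],
)

```text
t: 6.62
eef_pos: [0.5229, 0.0518, 0.0611]
ee_rot: [-0.0, 0.813, 0.582, -0.0]
contact_force: [-0.1, 0.5, -8.1]
gripper_width: 0.474
gripper_force: 74.4
```

Request:
apply_moves(
  motion=[0,0,0.0015,0,0,0,0,0,0.003,0,0,0,0,0,0.0045,0,0,0,0,0,0.006,0,0,0,0,0,0.006,0,0,0],
)

```text
t: 7.25
eef_pos: [0.5229, 0.0518, 0.0581]
ee_rot: [-0.0, 0.813, 0.582, -0.0]
contact_force: [0.2, 0.0, -8.2]
gripper_width: 0.474
gripper_force: 74.4
```

Request:
apply_moves(
  motion=[0,0,0.001,0,0,0,0,0,0.002,0,0,0,0,0,0.003,0,0,0,0,0,0.003,0,0,0],
)

```text
t: 7.75
eef_pos: [0.523, 0.0518, 0.0575]
ee_rot: [0.0, 0.813, 0.582, -0.0]
contact_force: [-7.0, -2.4, 14.4]
gripper_width: 0.477
gripper_force: 77.0
```

Request:
apply_moves(
  motion=[0,0,-0.001,0,0,0,0,0,-0.001,0,0,0],
)

```text
t: 8.0
eef_pos: [0.523, 0.0517, 0.0575]
ee_rot: [0.0, 0.813, 0.582, -0.0]
contact_force: [-3.8, -1.6, 7.3]
gripper_width: 0.478
gripper_force: 76.2
```

Request:
apply_moves(
  motion=[0,0,0,0,0,0,0,0,0,0,0,0,0,0,0,0,0,0,0,0,0,0,0,0],
  hand=0.75,
)

```text
t: 8.5
eef_pos: [0.523, 0.0518, 0.0572]
ee_rot: [-0.0, 0.813, 0.582, 0.0]
contact_force: [-0.4, -0.3, -0.0]
gripper_width: 0.75
gripper_force: 0.0
```

Request:
apply_moves(
  motion=[0,0,-0.02,0,0,0,0,0,-0.06,0,0,0,0,0,-0.12,0,0,0,0,0,-0.2,0,0,0,0,0,-0.28,0,0,0,0,0,-0.3,0,0,0],
)

```text
t: 9.25
eef_pos: [0.5239, 0.052, 0.2101]
ee_rot: [0.001, 0.813, 0.582, 0.002]
contact_force: [-0.6, 0.2, -0.9]
gripper_width: 0.748
gripper_force: 0.0
```

```bash
python3 - <<'E'
from h import *
s=state();print(s[0]['t'],s[1],s[0]['joint_pos'])
go(np.array([.599,-.301,.15]),down(np.radians(-5.7)))
E
```

```text
9.25 [0.52387712 0.05195018 0.21011978] [ 0.32397703  0.31053163 -0.57372372  1.86804127  0.19760362  1.01530279
 -0.66019763]
shift [-0.62    0.3692  0.1209] turn [ 0.0037 -0.0007 -0.2182] dist 0.366 j7 -0.6601976293742207
```

Request:
apply_moves(
  motion=[-0.08,0.048,0,0,0,-0.03,-0.18,0.107,0,0,0,-0.08,-0.28,0.167,0.02,0,0,-0.12,-0.38,0.226,0.05,0,0,-0.16,-0.48,0.286,0.08,0,0,-0.2,-0.58,0.345,0.11,0,0,-0.218,-0.62,0.3692,0.121,0,0,-0.218,-0.62,0.3692,0.121,0,0,-0.218],
  hand=1,
)

```text
t: 10.25
eef_pos: [0.5973, -0.3023, 0.1456]
ee_rot: [-0.001, 0.742, 0.67, -0.0]
contact_force: [0.6, -0.1, 0.1]
gripper_width: 1.0
gripper_force: 0.0
```

```bash
python3 - <<'E'
from h import *
import cv2
a=snapshot('top')[170:300,170:310];b=snapshot('side')[160:320,240:440]
f=lambda i,k:cv2.resize(i,None,fx=k,fy=k,interpolation=cv2.INTER_CUBIC)
A=f(a,3);Bq=f(b,1.89)
o=np.zeros((390,800,3),np.uint8);o[:A.shape[0],:A.shape[1]]=A;o[:Bq.shape[0],422:422+Bq.shape[1]]=Bq
cv2.imwrite('pics/p2.png',o)
s=state();print(s[0]['t'],s[1])
go(np.array([.599,-.301,.003]),down(np.radians(-5.7)))
E
```

```text
10.35 [ 0.59805426 -0.29958104  0.14677626]
shift [-0.0029  0.0022  0.2875] turn [-0.0001 -0.0009  0.001 ] dist 0.144 j7 0.10347053680285644
```

View pics/p2.png

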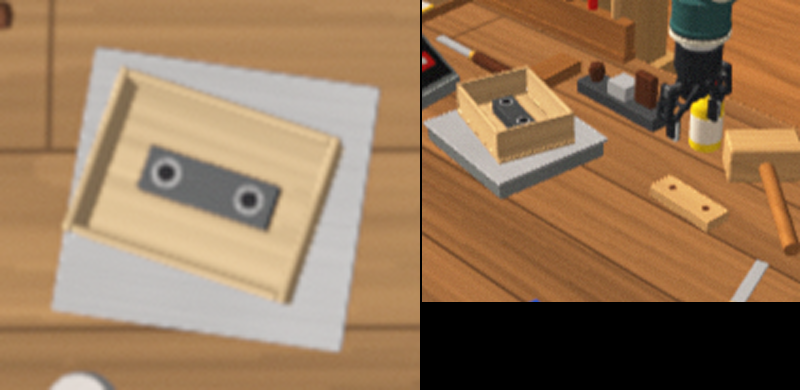

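The iron jaw lies flat and central in the box, with top corners at crop (152,146), (281,188), (268,230) and (138,188). The beech is open below the gripper.

```bash
python3 - <<'E'
from h import *
P=np.array([at('top',170+a/3,170+b/3,.081)[:2] for a,b in((152,146),(281,188),(268,230),(138,188))])
print(P.mean(0),[np.linalg.norm(P[i]-P[i-1]).round(3) for i in range(4)],np.degrees(np.arctan2(*(P[0]-P[1])[::-1])),np.degrees(np.arctan2(*(P[3]-P[2])[::-1])))
print('mallet',at('top',371,167,.04),at('top',357,152,.07))
E
```

```text
[0.52307069 0.0501487 ] [np.float64(0.039), np.float64(0.119), np.float64(0.038), np.float64(0.119)] 71.69104597686676 71.86054512492105
mallet [ 0.70815852 -0.30123879  0.04      ] [ 0.74174923 -0.2604044   0.07      ]
```

Request:
apply_moves(
  motion=[-0.002,0.002,0.05,0,0,0,-0.002,0.002,0.1,0,0,0,-0.002,0.002,0.14,0,0,0,-0.002,0.002,0.17,0,0,0,-0.002,0.002,0.19,0,0,0,-0.002,0.002,0.19,0,0,0],
)

```text
t: 11.1
eef_pos: [0.5986, -0.3021, 0.0513]
ee_rot: [-0.0, 0.741, 0.671, -0.0]
contact_force: [1.2, -0.1, 1.2]
gripper_width: 0.998
gripper_force: 0.0
```

Request:
apply_moves(
  motion=[0,0,0.03,0,0,0,0,0,0.06,0,0,0,0,0,0.08,0,0,0,0,0,0.093,0,0,0,0,0,0.093,0,0,0],
)

```text
t: 11.72
eef_pos: [0.5985, -0.3022, 0.0047]
ee_rot: [-0.0, 0.742, 0.671, -0.0]
contact_force: [-0.3, -1.4, -0.4]
gripper_width: 0.998
gripper_force: 0.0
```

Request:
apply_moves(
  motion=[0,0,0,0,0,0,0,0,0,0,0,0,0,0,0,0,0,0,0,0,0,0,0,0,0,0,0,0,0,0,0,0,0,0,0,0],
  hand=0,
  newtons=35,
)

```text
t: 12.48
eef_pos: [0.599, -0.3025, 0.0058]
ee_rot: [0.0, 0.742, 0.671, 0.0]
contact_force: [-1.5, 1.0, 6.4]
gripper_width: 0.598
gripper_force: 37.2
```

Request:
apply_moves(
  motion=[0,0,-0.03,0,0,0,0,0,-0.1,0,0,0,0,0,-0.2,0,0,0,0,0,-0.3,0,0,0,0,0,-0.4,0,0,0,0,0,-0.42,0,0,0,0,0,-0.42,0,0,0],
)

```text
t: 13.35
eef_pos: [0.5987, -0.3024, 0.2157]
ee_rot: [0.0, 0.741, 0.671, 0.0]
contact_force: [-0.1, 0.4, -2.8]
gripper_width: 0.596
gripper_force: 37.0
```

```bash
python3 - <<'E'
from h import *
s=state();print(s[0]['t'],s[1],s[0]['torque'])
go(np.array([.523,.0505,.21]),down(np.radians(-18.3)))
E
```

```text
13.35 [ 0.59867483 -0.30235384  0.21574522] [ 0.02849941  0.00457716 -0.06636418]
shift [ 0.6871 -0.2209  0.011 ] turn [0.0007 0.0004 0.2097] dist 0.361 j7 0.13018194262590776
```

Request:
apply_moves(
  motion=[0.07,-0.0225,0.001,0,0,0.02,0.17,-0.055,0.003,0,0,0.05,0.29,-0.093,0.005,0,0,0.09,0.41,-0.132,0.007,0,0,0.13,0.53,-0.17,0.009,0,0,0.17,0.63,-0.2025,0.01,0,0,0.2,0.6871,-0.2209,0.011,0,0,0.2097,0.6871,-0.2209,0.011,0,0,0.2097],
)

```text
t: 14.35
eef_pos: [0.5218, 0.0527, 0.2085]
ee_rot: [-0.001, 0.809, 0.587, -0.001]
contact_force: [-0.4, -0.7, -1.1]
gripper_width: 0.599
gripper_force: 37.0
```

Request:
apply_moves(
  motion=[0,0,0.04,0,0,0,0,0,0.08,0,0,0,0,0,0.12,0,0,0,0,0,0.15,0,0,0,0,0,0.17,0,0,0,0,0,0.18,0,0,0,0,0,0.18,0,0,0],
)

```text
t: 15.22
eef_pos: [0.5231, 0.0505, 0.1197]
ee_rot: [-0.0, 0.811, 0.586, -0.0]
contact_force: [0.0, -0.6, -0.7]
gripper_width: 0.601
gripper_force: 37.0
```

```bash
python3 - <<'E'
from h import *
s=state();print(s[0]['t'],s[1])
go(np.array([.523,.0505,.0865]),down(np.radians(-18.3)))
E
```

```text
15.225 [0.52309126 0.05050885 0.11967788]
shift [-0.0001 -0.0002  0.0664] turn [-0.0001 -0.      0.    ] dist 0.033 j7 -0.7266908373916631
```

Request:
apply_moves(
  motion=[0,0,0.01,0,0,0,0,0,0.02,0,0,0,0,0,0.03,0,0,0,0,0,0.04,0,0,0,0,0,0.047,0,0,0,0,0,0.053,0,0,0,0,0,0.056,0,0,0,0,0,0.056,0,0,0],
)

```text
t: 16.23
eef_pos: [0.523, 0.0506, 0.0916]
ee_rot: [-0.0, 0.811, 0.586, -0.0]
contact_force: [0.1, 0.9, -1.5]
gripper_width: 0.602
gripper_force: 37.0
```

Request:
apply_moves(
  motion=[0,0,0.0015,0,0,0,0,0,0.003,0,0,0,0,0,0.0045,0,0,0,0,0,0.006,0,0,0,0,0,0.0075,0,0,0,0,0,0.0075,0,0,0],
)

```text
t: 16.98
eef_pos: [0.523, 0.0505, 0.0879]
ee_rot: [-0.0, 0.811, 0.586, -0.0]
contact_force: [0.7, -1.2, -1.0]
gripper_width: 0.603
gripper_force: 37.0
```

Request:
apply_moves(
  motion=[0,0,0.001,0,0,0,0,0,0.002,0,0,0,0,0,0.003,0,0,0,0,0,0.003,0,0,0],
)

```text
t: 17.48
eef_pos: [0.523, 0.0505, 0.0867]
ee_rot: [0.0, 0.811, 0.586, -0.0]
contact_force: [-3.1, 0.5, 4.9]
gripper_width: 0.602
gripper_force: 37.7
```

Request:
apply_moves(
  motion=[0,0,0,0,0,0,0,0,0,0,0,0,0,0,0,0,0,0,0,0,0,0,0,0],
  hand=0.85,
)

```text
t: 17.98
eef_pos: [0.523, 0.0505, 0.0864]
ee_rot: [-0.0, 0.811, 0.586, -0.0]
contact_force: [-0.3, -0.4, 1.0]
gripper_width: 0.85
gripper_force: 0.0
```

Request:
apply_moves(
  motion=[0,0,-0.02,0,0,0,0,0,-0.06,0,0,0,0,0,-0.12,0,0,0,0,0,-0.2,0,0,0,0,0,-0.3,0,0,0,0,0,-0.4,0,0,0,0,0,-0.4,0,0,0],
)

```text
t: 18.85
eef_pos: [0.5243, 0.051, 0.2906]
ee_rot: [0.002, 0.81, 0.586, 0.002]
contact_force: [0.4, -0.3, -1.1]
gripper_width: 0.851
gripper_force: 0.0
```

```bash
python3 - <<'E'
from h import *
s=state();print(s[0]['t'],s[1],s[0]['joint_pos'])
G=np.array([.4073,.3318,.068]); th=np.radians(7.5)
cx=np.array([-np.sin(th),np.cos(th),0]); n=-.574*cx+np.array([0,0,.819])
for ax in (np.array([np.cos(th),np.sin(th),0]),np.cross(n,[np.cos(th),np.sin(th),0])):  # closing line options
    z=-n/np.linalg.norm(n); y=ax/np.linalg.norm(ax); R=Ro.from_matrix(np.c_[np.cross(y,z),y,z])
    for d in(.15,.03): print('P',G+n*d); go(G+n*d,R)
# hood clearance: console-frame coords of hood edge relative to green
H=np.array([.595,.369,.165])*.2+np.array([.356,.337,.165])*.8
print('hood rel (cx,n)',(H-G)@cx,(H-G)@n, 'lateral dist from axis',(H-G)@(cx*.819+np.array([0,0,.574])))
E
```

```text
18.85 [0.5242916  0.05103089 0.29063311] [ 0.36024673  0.22731343 -0.59996462  1.7729222   0.13982984  1.17749793
 -0.59994434]
P [0.41853831 0.2464366  0.19085   ]
shift [ 0.3043 -0.3246  0.1982] turn [ 0.1371  0.5733 -0.4144] dist 0.244 j7 -0.5999443434253998
P [0.40954766 0.31472732 0.09257   ]
shift [ 0.428  -0.3857  0.3946] turn [ 0.1371  0.5733 -0.4144] dist 0.349 j7 -0.5999443434253998
P [0.41853831 0.2464366  0.19085   ]
shift [ 0.3043 -0.3246  0.1982] turn [0.5246 0.3222 1.0369] dist 0.244 j7 -0.5999443434253998
P [0.40954766 0.31472732 0.09257   ]
shift [ 0.428  -0.3857  0.3946] turn [0.5246 0.3222 1.0369] dist 0.349 j7 -0.5999443434253998
hood rel (cx,n) 0.011957602064706436 0.0725793364148585 lateral dist from axis 0.06547127609099457
```

Request:
apply_moves(
  motion=[0.08,-0.08,0.04,0.02,0.1,-0.07,0.16,-0.16,0.08,0.05,0.2,-0.15,0.23,-0.24,0.14,0.08,0.32,-0.24,0.29,-0.3,0.18,0.11,0.44,-0.32,0.3043,-0.3246,0.198,0.1371,0.5733,-0.4144,0.3043,-0.3246,0.198,0.1371,0.5733,-0.4144,0.3043,-0.3246,0.198,0.1371,0.5733,-0.4144],
  hand=0,
  newtons=40,
)

```text
t: 19.73
eef_pos: [0.4173, 0.2457, 0.1879]
ee_rot: [-0.228, 0.631, 0.715, 0.196]
contact_force: [0.4, 0.4, -0.4]
gripper_width: -0.001
gripper_force: 0.0
```

```bash
cat >> h.py <<'E'
G=np.array([.4073,.3318,.068]); th=np.radians(7.5)
cx=np.array([-np.sin(th),np.cos(th),0]); n=-.574*cx+np.array([0,0,.819])
y_=np.array([np.cos(th),np.sin(th),0]); RK=Ro.from_matrix(np.c_[np.cross(y_,-n),y_,-n])
E
python3 - <<'E'
from h import *
import cv2
f=lambda i,k:cv2.resize(i,None,fx=k,fy=k,interpolation=cv2.INTER_CUBIC)
A=f(snapshot('top')[170:310,50:310],3);Bq=f(snapshot('side')[140:260,180:350],3)
cv2.imwrite('pics/p3.png',np.vstack([f(A,.7),np.pad(Bq,((0,0),(0,max(0,546-Bq.shape[1])),(0,0)))[:300,:546]])[:600])
s=state();print(s[0]['t'],s[1],s[0]['joint_pos'],s[0]['gripper_width'])
go(G+n*.03,RK)
E
```

```text
19.825 [0.41720526 0.24622372 0.18815778] [ 0.55312967  0.36266862 -0.90450644  2.10743123 -0.47412122  0.75314573
  0.16540926] -0.0040936267072024315
shift [0.0036 0.0036 0.2356] turn [-0.0037  0.0016 -0.0043] dist 0.118 j7 0.16540926186688867
```

View pics/p3.png

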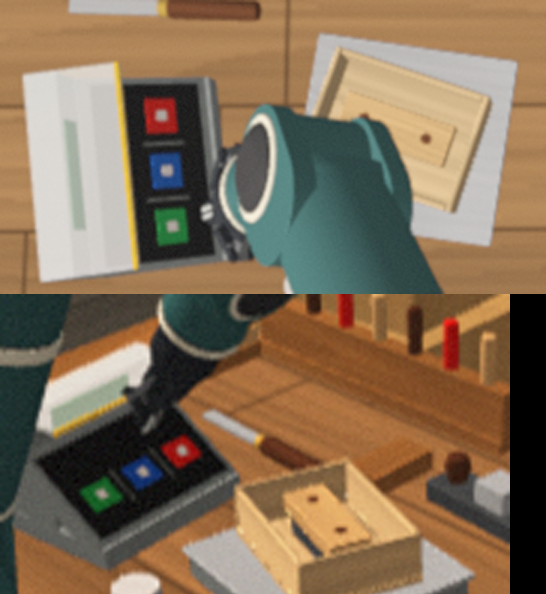

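The beech lies squarely on the iron in the box. The shut gripper is tilted and lined up with the green key at top crop (172,226), side crop (101,493), clear of the hood.

```bash
python3 - <<'E'
from h import *
print(proj('side',G),'seen',(213.7,206.3)); print(r.grasp_offset)
E
```

```text
[213.55284588 205.75004295] seen (213.7, 206.3)
0.0187
```

Request:
apply_moves(
  motion=[0.003,0.003,0.04,0,0,0,0.003,0.003,0.08,0,0,0,0.003,0.003,0.12,0,0,0,0.003,0.003,0.16,0,0,0,0.003,0.003,0.19,0,0,0,0.003,0.003,0.21,0,0,0,0.003,0.003,0.22,0,0,0,0.003,0.003,0.22,0,0,0],
)

```text
t: 20.82
eef_pos: [0.4093, 0.31, 0.0984]
ee_rot: [-0.229, 0.629, 0.716, 0.196]
contact_force: [0.2, 0.9, 0.3]
gripper_width: -0.002
gripper_force: 0.0
```

```bash
python3 - <<'E'
from h import *
s=state();print(s[0]['t'],s[1],s[0]['joint_pos'],(s[1]-G)@n,np.array(s[0]['contact_force'])@n)
go(G+n*.006,RK)
E
```

```text
20.825 [0.40932494 0.31000555 0.09835471] [ 0.32877756  0.56449741 -0.83481174  2.1409365  -0.41422663  0.46985155
  0.09959398] 0.037415210477020594 -0.24992094751596966
shift [0.0009 0.002  0.0628] turn [-0.0047 -0.0009 -0.0036] dist 0.031 j7 0.0995939754017926
```

Request:
apply_moves(
  motion=[0.0,0.001,0.012,0,0,0,0.001,0.002,0.024,0,0,0,0.001,0.002,0.034,0,0,0,0.001,0.002,0.042,0,0,0,0.001,0.002,0.048,0,0,0,0.001,0.002,0.052,0,0,0,0.001,0.002,0.054,0,0,0,0.001,0.002,0.054,0,0,0],
)

```text
t: 21.82
eef_pos: [0.408, 0.3259, 0.0765]
ee_rot: [-0.229, 0.629, 0.716, 0.197]
contact_force: [0.3, 0.1, 0.3]
gripper_width: 0.001
gripper_force: 0.0
```

Request:
apply_moves(
  motion=[0,0,0.00125,0,0,0,0,0,0.0025,0,0,0,0,0,0.00375,0,0,0,0,0,0.005,0,0,0,0,0,0.00625,0,0,0,0,0,0.0075,0,0,0,0,0,0.00875,0,0,0,0,0,0.01,0,0,0],
)

```text
t: 22.82
eef_pos: [0.4077, 0.3288, 0.0724]
ee_rot: [-0.229, 0.629, 0.716, 0.197]
contact_force: [-1.0, 0.7, 0.1]
gripper_width: -0.001
gripper_force: 0.0
```

```bash
python3 - <<'E'
from h import *
s=state();print(s[0]['t'],(s[1]-G)@n,np.array(s[0]['contact_force'])@n)
go(G,RK)
E
```

```text
22.825 0.005324700295409804 -0.3944357280863301
shift [-0.      0.0001  0.0106] turn [-0.0047 -0.001  -0.0035] dist 0.005 j7 0.08801982673631223
```

Request:
apply_moves(
  motion=[0,0,0.00125,0,0,0,0,0,0.0025,0,0,0,0,0,0.00375,0,0,0,0,0,0.005,0,0,0,0,0,0.00625,0,0,0,0,0,0.0075,0,0,0],
)

```text
t: 23.58
eef_pos: [0.4073, 0.3309, 0.0693]
ee_rot: [-0.229, 0.629, 0.716, 0.197]
contact_force: [-0.7, 0.5, 0.2]
gripper_width: -0.002
gripper_force: 0.0
```

Request:
apply_moves(
  motion=[0,0,0.00125,0,0,0,0,0,0.0025,0,0,0],
)

```text
t: 23.82
eef_pos: [0.4072, 0.3316, 0.0683]
ee_rot: [-0.229, 0.629, 0.716, 0.197]
contact_force: [1.0, -0.5, -0.7]
gripper_width: -0.001
gripper_force: 0.0
```

Request:
apply_moves(
  motion=[0,0,0.001,0,0,0,0,0,0.002,0,0,0,0,0,0.002,0,0,0],
)

```text
t: 24.2
eef_pos: [0.4072, 0.3321, 0.0675]
ee_rot: [-0.229, 0.629, 0.716, 0.197]
contact_force: [-0.7, -0.6, 0.5]
gripper_width: 0.003
gripper_force: 0.6
```

Request:
apply_moves(
  motion=[0,0,0.001,0,0,0,0,0,0.002,0,0,0,0,0,0.002,0,0,0],
)

```text
t: 24.58
eef_pos: [0.4071, 0.3327, 0.0667]
ee_rot: [-0.229, 0.629, 0.716, 0.197]
contact_force: [0.4, -3.3, 3.4]
gripper_width: -0.002
gripper_force: 2.5
```

Contact felt at about 4.7 N. Pressing a little further.

Request:
apply_moves(
  motion=[0,0,0.001,0,0,0,0,0,0.002,0,0,0,0,0,0.002,0,0,0],
)

```text
t: 24.95
eef_pos: [0.4071, 0.3332, 0.0659]
ee_rot: [-0.229, 0.629, 0.716, 0.197]
contact_force: [-1.9, -5.3, 7.9]
gripper_width: 0.001
gripper_force: 4.3
```

Request:
apply_moves(
  motion=[0,0,0.0005,0,0,0,0,0,0.0005,0,0,0],
)

```text
t: 25.2
eef_pos: [0.4071, 0.3334, 0.0657]
ee_rot: [-0.228, 0.629, 0.716, 0.197]
contact_force: [-0.6, -4.6, 8.3]
gripper_width: -0.0
gripper_force: 4.8
```

Request:
apply_moves(
  motion=[0,0,0,0,0,0,0,0,0,0,0,0,0,0,0,0,0,0,0,0,0,0,0,0,0,0,0,0,0,0,0,0,0,0,0,0,0,0,0,0,0,0,0,0,0,0,0,0],
)

```text
t: 26.2
eef_pos: [0.4071, 0.3334, 0.0657]
ee_rot: [-0.228, 0.629, 0.716, 0.197]
contact_force: [-1.5, -5.4, 8.8]
gripper_width: -0.002
gripper_force: 4.7
```

Request:
apply_moves(
  motion=[0,0,-0.002,0,0,0,0,0,-0.006,0,0,0,0,0,-0.02,0,0,0,0,0,-0.05,0,0,0,0,0,-0.1,0,0,0,0,0,-0.17,0,0,0,0,0,-0.25,0,0,0,0,0,-0.25,0,0,0],
)

```text
t: 27.2
eef_pos: [0.4186, 0.2605, 0.1699]
ee_rot: [-0.226, 0.63, 0.716, 0.198]
contact_force: [-0.2, -1.4, -1.2]
gripper_width: 0.002
gripper_force: 0.0
```

```bash
python3 - <<'E'
from h import *
import cv2
f=lambda i,k:cv2.resize(i,None,fx=k,fy=k,interpolation=cv2.INTER_CUBIC)
A=f(snapshot('top')[170:310,50:310],2.1);Bq=f(snapshot('side')[140:260,180:350],3)
cv2.imwrite('pics/p4.png',np.vstack([A,np.pad(Bq,((0,0),(0,546-Bq.shape[1]),(0,0)))[:300]]))
s=state();print(s[0]['t'],s[1],s[0]['contact_force'])
E
```

```text
27.3 [0.41719734 0.26172815 0.16817129] [-0.91428741  0.49330912  0.20198688]
```

View pics/p4.png

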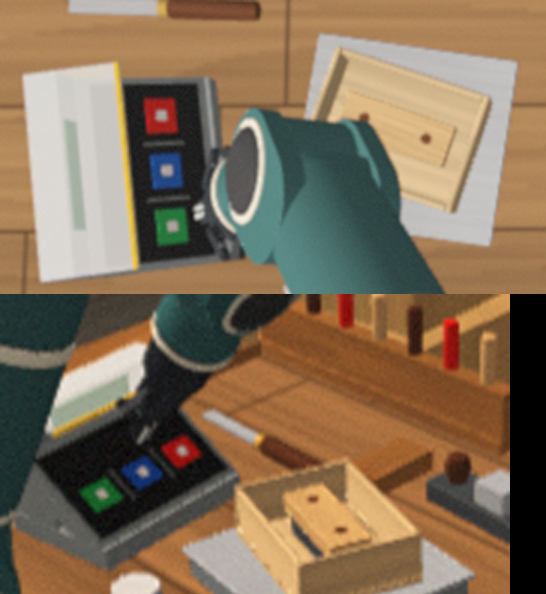

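The stack and box are unchanged, and the gripper is clear of the keypad. The key was held for 1 s at about 10 N. Handing in.

```bash
python3 -c "
from cell import r
print(r.hand_in())"
```

```text
the job is handed in; nothing more can be done
None
```

The job is handed in at about 27 s, with no verdict returned: the iron jaw lies flat in the box with the beech face lined up on top, and the green key was held at about 10 N for 1 s and released.

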